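# Lay the tally flaps flat along the row

## Robot

A 7-joint arm with a two-finger parallel gripper is mounted at the origin on a cart in front of the work surface, level with it; the furniture and walls round the work are solid. World frame = base frame: x ahead of the robot, y to its left, z up, the work surface at z = 0. Lengths are in m, angles in degrees, forces in N, time in s.
With the tool pointing down it reaches from about 0.4 to 0.85 m from the base axis. Payload 4.5 kg.
Tool frame: the origin (TCP) lies at the very end of the fingers, on their centre line; the grasp point (between the pads) lies 19 mm behind it; z points along the fingers, y is the line along which they close (so a half turn about z gives the same grasp; the last joint's range is limited). The gripper opens to 85 mm and grips with 20 to 120 N. Pads are 22 mm wide; open, the fingers measure 114 mm over their backs; the gripper's body (76 mm by 85 mm) begins 54 mm behind the grasp point. The pads swing forward as they close: fully open they stand 13 mm farther back than shut.
Start: joints at [74.015, 39.483, -11.15, 89.685, 9.013, 51.709, -12.324], TCP at [0.192, -0.595, 0.231] pointing down, gripper open.
Joint ranges: [-172.22, 172.22], [-26.19, 119.32], [-84.43, 86.54], [7.71, 146.69], [-57.33, 237.33], [2.42, 119.75], [-152.13, 152.13]. Speed limits (degrees/s): [147.25, 147.25, 180, 180, 180, 180, 180].

## Interface

Orientations are given as [roll, pitch, yaw] about the fixed x, y, z axes, in that order (R = Rz(yaw) Ry(pitch) Rx(roll)).
In Python, from cell import robot, imaging gives the robot as it stands.
- The arm moves only by the tool carry_out, never from a script. Its argument "motion" is one flat list of numbers, 4 for each row, row after row: the shift along the tool's x, y, z in m, then the turn about the tool's z in rad. A call has 1 to 5 rows; each row is the pose to reach, as a shift and turn from the pose commanded when the call began, along the tool's axes at that moment; what a row does not reach only later rows make up. A row lasts 1/8 s, in which the tool goes at most 62.5 mm and 10.7 degrees, less where a joint would pass 70% of its speed; a pose out of reach is approached as far as the arm can. A call with a gripper value outside its range is refused whole. "hand" is the gripper's target within -1 to 1 (shut at 1, half-way at 0, fully open at -1), set as the call begins (left out, the last holds). The fingers move at their own pace and stop on an object; "squeeze" is the grip in N (left out, the last holds). Time passes only in rows, so rows that repeat a pose let the fingers close. It gives the time, the measured TCP pose, the force, the opening and the grip force at its end, in the units of the state.
- robot.observe(): the state, without advancing time (a new reading comes with each control period).
- imaging.read_camera(name): name is "scene" or "top" or "wrist"; returns the picture (420x560x3 uint8, red, green, blue); there is no depth.
- imaging.camera_model(name): a dict with "fovy" (degrees; the focal length in pixels is half the picture's height over the tangent of half this angle, whatever the lens; pixels are square), "cx", "cy" (the principal point, pixels), "T" (4x4, takes a point from camera to world coordinates). Camera axes: x right, y down, z forward; pixel columns grow to the right and rows downward; lengths in m; the calibration is good to about 2 mm. A picture is of the moment at which its call begins: read the wrist's pose just before it. camera_model takes no time and is no camera call; for the wrist camera it gives the pose at the moment of the call.
- robot.job_done(): hands the job in; it is judged then, once.
Trained networks look in the newest picture that a camera, given by its name, has taken for a name from the list of things; names that differ only in an ending like _2 or _b are one class to them, and where a whole thing is asked for, a point or a joint stands for the part that bears it (a point fixed in the world has none). Each returns a list of dicts, best first, with "confidence" (0 to 1); they miss things now and then, are a little off and sometimes report something else, mostly with a low value. They report only what shows in the picture. A call takes as long as a camera call.
- imaging.find_in(camera, target): "box" ([left, top, width, height] in pixels, round what is visible of it).
- imaging.masks_of(camera, target): "mask" (420x560 bool, what is visible of it) and "box" ([left, top, width, height] in pixels, round what is visible of it).
The state is a dict: "clock": time; "joints": joint angles; "dq": joint speeds; "joint_efforts": joint torques, N m; "position": TCP position; "tool_rot": TCP orientation; "ft_force": force on the tool from outside, world axes, zero at the start; "moment": the same for the moment, N m; "gripper_width": finger opening in m; "finger_force": force on a finger pad.
Only numpy, scipy, OpenCV 4.12 (cv2) and the standard library are available. Lean on these libraries where they do the work, as an engineer would, in place of code of your own. Each camera call takes 0.05 s, during which the arm holds its last target. There are 200 camera calls.

## Task

On the grey tally board, run the fingertips lightly along the curved row of hinged metal flaps, starting at the flap farthest from the crossbar and working towards the bar, so that the five flaps before the bar are pressed down flat one after another. Leave the two flaps beyond the bar standing, do not lift or shift the board or disturb the hex key lying on it or the other things around, and finish clear of everything.

Things in the scene. Friction and masses are not known exactly. Their poses are not given: they have to be found in the camera images.
- tally_board: grey plate 130 x 320 mm, 0.9 kg, loose on rubber feet; origin at the centre of its underside, z up, long axis y, top face 14 mm above the table. On it seven hinged aluminium flaps in an arc (radius 220 mm, bulging to its +x), flap 1 at the +y end, 38 mm hinge to hinge, and a dark crossbar between flaps 5 and 6
- flap1_root (a point): flap 1 (counted from the board's +y end): point of the board's frame over the middle of its hinge line, at the height of the upper face of a flap laid flat (3.5 mm above the board's top face)
- flap1_end (a point): flap 1: where the middle of its free edge's upper side comes to lie when it is flat, 30 mm from flap1_root towards the -y end of the row (fixed to the board, does not move with the flap)
- flap1 (a joint): angle of flap 1 (counted from the board's +y end), an aluminium leaf 30 mm long, 22 mm wide, 3 mm thick, hinged at its +y-end side: 0 = raised (slopes up at 0.35 rad towards the bar end of the board, free edge about 10 mm above its flat place), 0.35 = flat on the board; a stiff hinge (about 0.025 N m) keeps it where it is left, so 1 to 3 N on it lays it down
- flap2_root (a point): flap 2 (counted from the board's +y end): point of the board's frame over the middle of its hinge line, at the height of the upper face of a flap laid flat (3.5 mm above the board's top face)
- flap2_end (a point): flap 2: where the middle of its free edge's upper side comes to lie when it is flat, 30 mm from flap2_root towards the -y end of the row (fixed to the board, does not move with the flap)
- flap2 (a joint): angle of flap 2 (counted from the board's +y end), an aluminium leaf 30 mm long, 22 mm wide, 3 mm thick, hinged at its +y-end side: 0 = raised (slopes up at 0.35 rad towards the bar end of the board, free edge about 10 mm above its flat place), 0.35 = flat on the board; a stiff hinge (about 0.025 N m) keeps it where it is left, so 1 to 3 N on it lays it down
- flap3_root (a point): flap 3 (counted from the board's +y end): point of the board's frame over the middle of its hinge line, at the height of the upper face of a flap laid flat (3.5 mm above the board's top face)
- flap3_end (a point): flap 3: where the middle of its free edge's upper side comes to lie when it is flat, 30 mm from flap3_root towards the -y end of the row (fixed to the board, does not move with the flap)
- flap3 (a joint): angle of flap 3 (counted from the board's +y end), an aluminium leaf 30 mm long, 22 mm wide, 3 mm thick, hinged at its +y-end side: 0 = raised (slopes up at 0.35 rad towards the bar end of the board, free edge about 10 mm above its flat place), 0.35 = flat on the board; a stiff hinge (about 0.025 N m) keeps it where it is left, so 1 to 3 N on it lays it down
- flap4_root (a point): flap 4 (counted from the board's +y end): point of the board's frame over the middle of its hinge line, at the height of the upper face of a flap laid flat (3.5 mm above the board's top face)
- flap4_end (a point): flap 4: where the middle of its free edge's upper side comes to lie when it is flat, 30 mm from flap4_root towards the -y end of the row (fixed to the board, does not move with the flap)
- flap4 (a joint): angle of flap 4 (counted from the board's +y end), an aluminium leaf 30 mm long, 22 mm wide, 3 mm thick, hinged at its +y-end side: 0 = raised (slopes up at 0.35 rad towards the bar end of the board, free edge about 10 mm above its flat place), 0.35 = flat on the board; a stiff hinge (about 0.025 N m) keeps it where it is left, so 1 to 3 N on it lays it down
- flap5_root (a point): flap 5 (counted from the board's +y end): point of the board's frame over the middle of its hinge line, at the height of the upper face of a flap laid flat (3.5 mm above the board's top face)
- flap5_end (a point): flap 5: where the middle of its free edge's upper side comes to lie when it is flat, 30 mm from flap5_root towards the -y end of the row (fixed to the board, does not move with the flap). The crossbar's middle is 21 mm further along the row; it is 6 mm thick, 44 mm across the row, 10 mm high above the board; flap 6's hinge is 13 mm past it
- flap5 (a joint): angle of flap 5 (counted from the board's +y end), an aluminium leaf 30 mm long, 22 mm wide, 3 mm thick, hinged at its +y-end side: 0 = raised (slopes up at 0.35 rad towards the bar end of the board, free edge about 10 mm above its flat place), 0.35 = flat on the board; a stiff hinge (about 0.025 N m) keeps it where it is left, so 1 to 3 N on it lays it down
- flap6 (a joint): angle of flap 6 (beyond the crossbar, to be left standing), an aluminium leaf 30 mm long, 22 mm wide, 3 mm thick, hinged at its +y-end side: 0 = raised (slopes up at 0.35 rad towards the bar end of the board, free edge about 10 mm above its flat place), 0.35 = flat on the board; a stiff hinge (about 0.025 N m) keeps it where it is left, so 1 to 3 N on it lays it down
- flap7 (a joint): angle of flap 7 (beyond the crossbar, to be left standing), an aluminium leaf 30 mm long, 22 mm wide, 3 mm thick, hinged at its +y-end side: 0 = raised (slopes up at 0.35 rad towards the bar end of the board, free edge about 10 mm above its flat place), 0.35 = flat on the board; a stiff hinge (about 0.025 N m) keeps it where it is left, so 1 to 3 N on it lays it down
- hex_key: black hex key 31 x 78 x 6 mm lying loose on the board in the hollow of the curve; leave alone
- lens_ring: black-rimmed trial lens ring with a tab, 54 x 46 x 8 mm, lying on the table left of the board; leave alone
- micrometer: outside micrometer, 40 x 120 x 13 mm, lying at the table's front; leave alone
- pliers: flat nose pliers with red sleeves, 146 x 61 x 11 mm, lying at the table's front right; leave alone
- dropper_bottle: amber dropper bottle, 32 mm across, 102 mm tall, on the table to the right in front of the board; leave alone; origin at its underside
- loupe: black eye loupe, 39 mm across, 40 mm tall, on the table left of the board; leave alone; origin at its underside

How it is judged (in metres and radians):
On the way, in this order (a step that is already met when the one before it is completed fails the run):
1. flap 1 is laid flat, the ones after it not yet (value of joint flap1 above 0.25 rad and value of joint each of flap2, flap3, flap4, flap5 below 0.25 rad), for 0.02 s.
2. flap 2 is laid flat, the ones after it not yet (value of joint flap2 above 0.25 rad and value of joint each of flap3, flap4, flap5 below 0.25 rad), for 0.02 s.
3. flap 3 is laid flat, the ones after it not yet (value of joint flap3 above 0.25 rad and value of joint each of flap4, flap5 below 0.25 rad), for 0.02 s.
4. flap 4 is laid flat, the ones after it not yet (value of joint flap4 above 0.25 rad and value of joint flap5 below 0.25 rad), for 0.02 s.
5. flap 5 is laid flat, the last before the crossbar (value of joint flap5 above 0.25 rad), for 0.02 s.
At the end, for the whole second after the job is handed in: flaps 1 to 5 lie flat (joint above 0.25 rad: free edge within 3 mm of flat), flaps 6 and 7 still stand (below 0.12 rad), the board is at rest within 20 mm of where it was, and so is each bystander (value of joint each of flap1, flap2, flap3, flap4, flap5 above 0.25 rad and value of joint each of flap6, flap7 below 0.12 rad and distance of each of tally_board, hex_key, lens_ring, micrometer, pliers, dropper_bottle, loupe from where it was at the start of the episode below 0.02 m and linear speed of tally_board below 0.01 m/s); the robot touches nothing.
It fails at once if a flap beyond the crossbar was pressed down (value of joint any of flap6, flap7 above 0.12 rad).
It fails at once if the board was shifted by more than 20 mm, lifted or tipped (distance of tally_board from where it was at the start of the episode above 0.02 m or height (world z) of tally_board above 0.008 m or angle between tally_board's own z axis and vertical above 0.08 rad).
It fails at once if the board or its flaps were pressed hard (over 30 N) (contact force between the fingers and tally_board above 30 N).
It fails at once if a bystander was moved by more than 20 mm (distance of any of hex_key, lens_ring, micrometer, pliers, dropper_bottle, loupe from where it was at the start of the episode above 0.02 m).
It also fails if it takes over 38 s, if anything falls off the work surface, if the arm or the gripper's body presses on something with over 40 N, if the wrist force passes 120 N, or if a joint passes its speed limit or range.

## Working session

There is one attempt and no reset: what is moved stays moved. The work goes in short steps, Python scripts to look and compute and a tool call to move; the robot and the scene stay as the last step left them, time stands still between calls to the robot, and variables do not carry over. Pictures are saved under pics/ and viewed, at most 10 in all, crops included, and the job is handed in when it is done.

Besides the shell and the picture viewer there is one more tool, called after "Request:" as name(argument=value, ...), one argument or row to a line, values as JSON. carry_out: Moves the arm, as the interface text tells. Its arguments: {"type":"object","properties":{"motion":{"type":"array","items":{"type":"number"}},"hand":{"type":"number"},"squeeze":{"type":"number"}},"required":["motion"]}

```bash
mkdir -p pics; python3 - <<'E'
from cell import robot, imaging
import cv2, numpy as np
print(robot.observe())
for c in ["top","scene"]:
    im=imaging.read_camera(c); cv2.imwrite(f"pics/{c}0.png",im[:,:,::-1])
    m=imaging.camera_model(c); print(c,m["fovy"],m["cx"],m["cy"],np.round(m["T"],4).tolist())
    for t in ["tally_board","flap1","hex_key","flap1_root"]:
        for r in imaging.find_in(c,t)[:8]: print(t,r)
E
```

```text
{'clock': 0.0, 'joints': array([ 74.01617075,  39.53420489, -11.1439646 ,  89.74701891,
         9.01375684,  51.71146157, -12.32483451]), 'dq': array([ 0.08986424, -0.03630444, -0.05053782,  0.00618739, -0.09767536,
       -0.05402807, -0.07060093]), 'joint_efforts': array([ 4.17017964e-05, -5.39602339e+01, -1.26608748e+00, -1.58545142e+01,
        9.25001688e-03,  9.36885132e-03, -2.29928912e-05]), 'position': array([ 0.19203547, -0.59405076,  0.23046259]), 'tool_rot': array([-1.79889726e+02,  9.74468227e-03,  1.79250537e+01]), 'ft_force': array([0.06874613, 0.30701854, 0.14836311]), 'moment': array([-0.02171826, -0.02309468, -0.01490775]), 'finger_force': 0.0, 'gripper_width': 0.08525487385613212}
top 50.66757948768375 277.99825710304594 213.50073264736054 [[0.0591, -0.9735, 0.2207, 0.2582], [-0.9982, -0.0588, 0.008, -0.1516], [0.0052, -0.2208, -0.9753, 1.1746], [0.0, 0.0, 0.0, 1.0]]
tally_board {'box': [201.5, 161.0, 116.1, 53.5], 'confidence': 0.82}
flap1 {'box': [235.6, 171.0, 9.5, 12.9], 'confidence': 0.6}
flap1 {'box': [262.3, 171.6, 14.6, 6.3], 'confidence': 0.51}
flap1 {'box': [220.0, 177.4, 12.1, 9.4], 'confidence': 0.48}
flap1 {'box': [247.0, 171.6, 12.5, 8.2], 'confidence': 0.46}
hex_key {'box': [235.1, 198.5, 31.5, 7.9], 'confidence': 0.62}
flap1_root {'box': [199.6, 162.2, 118.3, 52.9], 'confidence': 0.84}
scene 57.78610620736628 279.4601183400899 204.5375751525898 [[-0.8144, -0.4064, 0.4143, 0.1263], [-0.5802, 0.5857, -0.566, 0.3919], [-0.0126, -0.7013, -0.7128, 0.7248], [0.0, 0.0, 0.0, 1.0]]
tally_board {'box': [181.5, 171.8, 119.7, 99.2], 'confidence': 0.73}
flap1 {'box': [210.8, 238.9, 5.3, 12.3], 'confidence': 0.55}
flap1 {'box': [225.1, 206.8, 11.2, 13.6], 'confidence': 0.54}
hex_key {'box': [246.1, 215.0, 17.1, 22.8], 'confidence': 0.6}
flap1_root {'box': [181.2, 171.9, 119.4, 97.8], 'confidence': 0.87}
```

```bash
python3 - <<'E'
import cv2
a=cv2.imread("pics/top0.png"); cv2.imwrite("pics/top0c.png",cv2.resize(a[140:240,170:350],(792,440),interpolation=cv2.INTER_CUBIC))
E
```

```text
(no output)
```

View pics/top0.png

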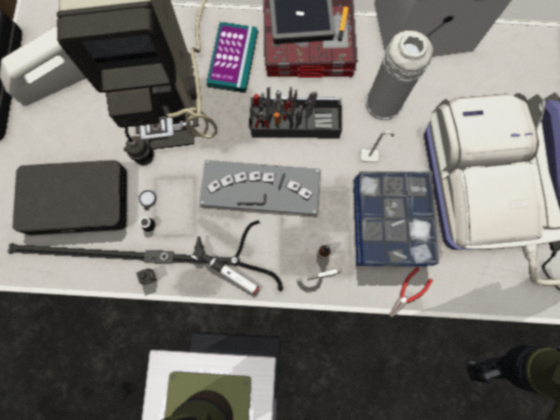

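View pics/top0c.png

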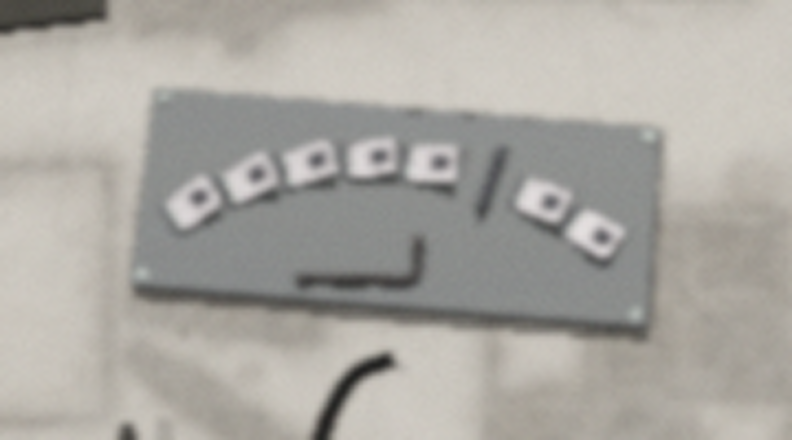

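View pics/scene0.png

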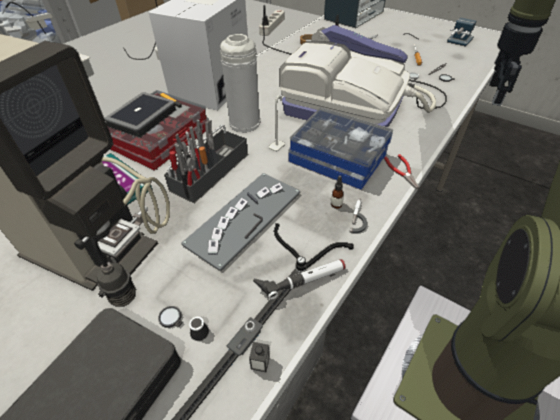

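The board lies at about (201–318, 161–214) in the top view, with flap 1 at its left end (about 213,186). The bar is at about (281,181) and the hex key is in the hollow. There is nothing tall near the row itself, only the bottle at the front right. Next I get a coarse board pose.

```bash
cat > h.py <<'E'
from cell import robot, imaging
import cv2, numpy as np
def ray(m,uv,z):
    f=210/np.tan(np.radians(m["fovy"]/2)); T=np.array(m["T"])
    uv=np.atleast_2d(uv); d=np.c_[(uv[:,0]-m["cx"])/f,(uv[:,1]-m["cy"])/f,np.ones(len(uv))]@T[:3,:3].T
    o=T[:3,3]; return o+d*((z-o[2])/d[:,2])[:,None]
def proj(m,p):
    f=210/np.tan(np.radians(m["fovy"]/2)); T=np.array(m["T"])
    q=(np.atleast_2d(p)-T[:3,3])@T[:3,:3]; return np.c_[m["cx"]+f*q[:,0]/q[:,2],m["cy"]+f*q[:,1]/q[:,2]]
def board(c):
    r=imaging.masks_of(c,"tally_board")[0]; m=imaging.camera_model(c)
    v,u=np.nonzero(r["mask"]); P=ray(m,np.c_[u,v],0.012)[:,:2]
    return r["confidence"],cv2.minAreaRect((P*1000).astype(np.float32))
E
python3 - <<'E'
from h import *
print(board("top"))
m=imaging.camera_model("top")
# crop pixels of corners, flap dots, bar ends (scale 4.4, offset 170,140)
q=np.array([[155,90],[660,128],[648,325],[137,285],[198,198],[257,174],[317,160],[377,157],[437,162],[548,201],[600,236],[502,150],[481,215]])/4.4+[170,140]
print(np.round(ray(m,q,0.017),3))
E
```

```text
(0.58, ((592.225341796875, -86.65272521972656), (319.92132568359375, 132.99490356445312), 88.748046875))
[[ 0.657  0.066  0.017]
 [ 0.652 -0.25   0.017]
 [ 0.526 -0.247  0.017]
 [ 0.532  0.065  0.017]
 [ 0.589  0.033  0.017]
 [ 0.607 -0.002  0.017]
 [ 0.618 -0.038  0.017]
 [ 0.622 -0.075  0.017]
 [ 0.621 -0.112  0.017]
 [ 0.6   -0.182  0.017]
 [ 0.58  -0.215  0.017]
 [ 0.631 -0.152  0.017]
 [ 0.589 -0.142  0.017]]
```

Request:
carry_out(
  motion=[0.048,-0.034,-0.01,0,0.097,-0.068,-0.02,0,0.145,-0.102,-0.03,0,0.193,-0.136,-0.04,0,0.242,-0.17,-0.05,0],
  hand=1,
  squeeze=20,
)

```text
clock: 1.18
position: [0.3713, -0.357, 0.2819]
tool_rot: [180.0, -0.0, 17.9]
ft_force: [1.4, -0.3, -0.2]
gripper_width: 0.0001
finger_force: 0.0
```

Request:
carry_out(
  motion=[0.048,-0.034,0,0.06,0.097,-0.068,0,0.12,0.145,-0.102,0,0.18,0.193,-0.136,0,0.25,0.242,-0.17,0,0.313],
)

```text
clock: 1.8
position: [0.5493, -0.1208, 0.2815]
tool_rot: [180.0, -0.0, -0.1]
ft_force: [0.9, -1.0, 0.1]
gripper_width: 0.0
finger_force: 0.0
```

```bash
python3 - <<'E'
from h import *
m=imaging.camera_model("wrist"); im=imaging.read_camera("wrist"); cv2.imwrite("pics/w0.png",im[:,:,::-1])
print(robot.observe()["position"],np.round(m["T"],3).tolist(),m["fovy"])
print(board("wrist"))
for t in ["flap1","hex_key"]:
    for r in imaging.find_in("wrist",t)[:8]: 
        b=r["box"];print(t,r,np.round(ray(m,[b[0]+b[2]/2,b[1]+b[3]/2],.02),3))
E
```

```text
[ 0.55524388 -0.10959426  0.28162632] [[-0.001, -0.946, -0.323, 0.634], [-1.0, 0.002, -0.001, -0.12], [0.001, 0.323, -0.946, 0.424], [0.0, 0.0, 0.0, 1.0]] 68.48430598460395
(0.69, ((598.3776245117188, -81.10704040527344), (321.3061828613281, 132.28460693359375), 89.6461410522461))
flap1 {'box': [231.6, 108.0, 24.0, 19.1], 'confidence': 0.94} [[ 0.621 -0.074  0.02 ]]
flap1 {'box': [150.6, 136.4, 23.1, 20.1], 'confidence': 0.93} [[0.586 0.032 0.02 ]]
flap1 {'box': [201.0, 109.6, 23.6, 24.1], 'confidence': 0.88} [[ 0.617 -0.035  0.02 ]]
flap1 {'box': [261.7, 107.8, 23.5, 20.7], 'confidence': 0.88} [[ 0.621 -0.112  0.02 ]]
flap1 {'box': [339.9, 136.7, 26.2, 27.5], 'confidence': 0.81} [[ 0.581 -0.214  0.02 ]]
flap1 {'box': [169.1, 118.5, 30.6, 27.3], 'confidence': 0.8} [[0.604 0.002 0.02 ]]
flap1 {'box': [312.0, 123.5, 31.3, 26.5], 'confidence': 0.62} [[ 0.598 -0.181  0.02 ]]
hex_key {'box': [216.0, 155.1, 55.2, 28.5], 'confidence': 0.68} [[ 0.556 -0.072  0.02 ]]
hex_key {'box': [151.2, 133.9, 24.3, 23.8], 'confidence': 0.68} [[0.587 0.03  0.02 ]]
```

View pics/w0.png

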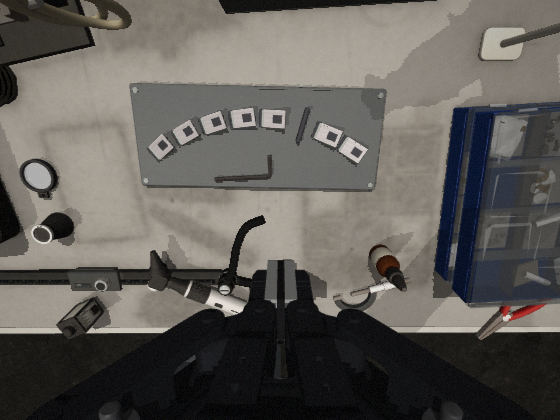

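The wrist view shows all seven flaps standing, at (161,146), (185,132), (213,121), (243,117), (273,118), (328,135) and (353,152). The bar is at (303,125) and the hex key at about (245,170). The top and wrist cameras agree. The arc fits a centre at (0.4025, −0.089) with R = 0.22, and flaps 1–5 sit at 33.4° down to −6.2°. I now move beyond flap 1's hinge, above the board.

Request:
carry_out(
  motion=[0.004,-0.055,0.02,0,0.008,-0.11,0.05,0,0.008,-0.165,0.09,0,0.008,-0.171,0.145,0,0.008,-0.171,0.2,0],
)

```text
clock: 2.62
position: [0.5564, 0.0486, 0.0802]
tool_rot: [-180.0, -0.1, 0.0]
ft_force: [0.9, -0.2, 0.1]
gripper_width: -0.0002
finger_force: 0.0
```

Request:
carry_out(
  motion=[0,0,0.02,0,0,0,0.035,0,0,0,0.045,0,0,0,0.045,0,0,0,0.045,0],
)

```text
clock: 3.25
position: [0.557, 0.0487, 0.0371]
tool_rot: [-180.0, -0.1, -0.0]
ft_force: [0.5, 0.6, 0.2]
gripper_width: 0.0001
finger_force: 0.0
```

```bash
python3 - <<'E'
from h import *
m=imaging.camera_model("wrist"); im=imaging.read_camera("wrist"); cv2.imwrite("pics/w1.png",im[:,:,::-1])
o=robot.observe();print(o["position"],o["tool_rot"],o["ft_force"])
for r in imaging.find_in("wrist","flap1")[:8]: 
        b=r["box"];print(b,np.round(ray(m,[b[0]+b[2]/2,b[1]+b[3]/2],.022),4))
E
```

```text
[0.55694446 0.04871516 0.03715774] [-1.79991162e+02 -9.77387114e-02 -1.96186762e-02] [-0.06886682  0.19570897 -0.18046783]
[277.0, 187.4, 66.3, 52.3] [[0.587  0.0333 0.022 ]]
[483.7, 123.2, 75.4, 48.8] [[ 0.6222 -0.072   0.022 ]]
[410.0, 128.0, 73.7, 57.3] [[ 0.6177 -0.0352  0.022 ]]
[337.5, 155.2, 69.6, 53.2] [[0.6046 0.0014 0.022 ]]
```

View pics/w1.png

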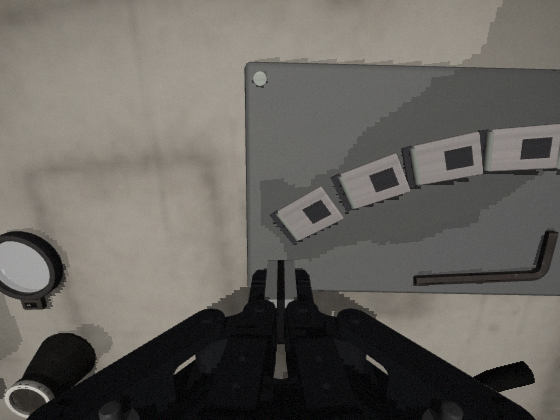

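The flap positions are confirmed by this closer view: flap 1 at (310,213), and the fingers at (280,265) stand inside and before its hinge. I place the fingers before flap 1's hinge and lower them to 1.5 mm above the flat-flap level.

Request:
carry_out(
  motion=[0.006,-0.012,0,0,0.006,-0.012,0.01,0,0.006,-0.012,0.018,0,0.006,-0.012,0.018,0,0.006,-0.012,0.018,0],
)

```text
clock: 3.98
position: [0.5621, 0.0604, 0.0181]
tool_rot: [180.0, 0.0, -0.0]
ft_force: [0.2, -0.3, -0.5]
gripper_width: 0.0001
finger_force: 0.0
```

Request:
carry_out(
  motion=[0.006,0.006,-0.0005,0,0.011,0.011,-0.0005,0,0.0155,0.0175,-0.0005,0,0.02,0.0235,-0.0005,0,0.0245,0.03,-0.0005,0],
)

```text
clock: 4.6
position: [0.5872, 0.03, 0.0188]
tool_rot: [180.0, -0.0, -0.0]
ft_force: [-0.9, 0.5, 0.3]
gripper_width: 0.0
finger_force: 0.4
```

```bash
python3 - <<'E'
from h import *
im=imaging.read_camera("wrist"); cv2.imwrite("pics/w2.png",cv2.resize(im[90:340,180:530,::-1],(700,500)))
o=robot.observe();print(o["position"],o["ft_force"])
E
```

```text
[0.58806812 0.02843268 0.01886158] [-0.00361305 -0.73616249  0.19185925]
```

View pics/w2.png

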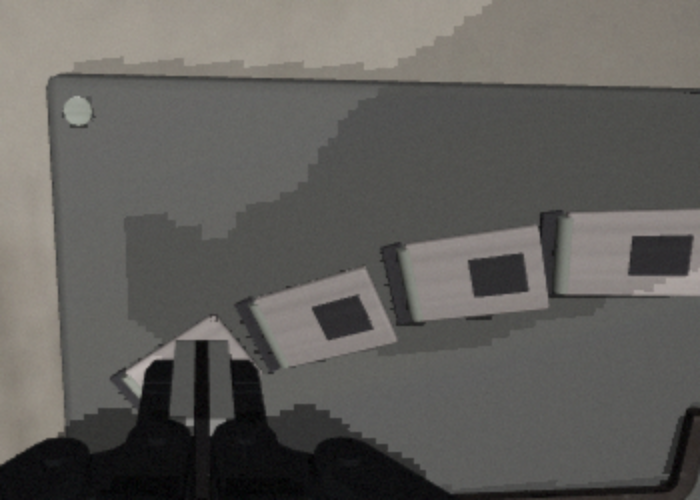

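The fingertips are over the middle of flap 1 (crop about 200,380), which is pressed flat. The others are still standing. I continue along the arc.

Request:
carry_out(
  motion=[0.005,0.008,0,0,0.0085,0.0145,0,0,0.012,0.0215,0,0,0.0155,0.0285,0,0,0.0185,0.0355,0,0],
)

```text
clock: 5.28
position: [0.6056, -0.0058, 0.0188]
tool_rot: [180.0, -0.0, -0.0]
ft_force: [-0.6, -0.1, 0.3]
gripper_width: 0.0001
finger_force: 0.4
```

Request:
carry_out(
  motion=[0.003,0.007,0,0,0.0055,0.014,0,0,0.008,0.0215,0,0,0.01,0.029,0,0,0.0115,0.0365,0,0],
)

```text
clock: 5.9
position: [0.6169, -0.0423, 0.0187]
tool_rot: [180.0, -0.0, -0.0]
ft_force: [-0.3, 1.0, 2.2]
gripper_width: -0.0001
finger_force: 0.4
```

```bash
python3 - <<'E'
from h import *
im=imaging.read_camera("wrist"); cv2.imwrite("pics/w3.png",cv2.resize(im[90:340,80:500,::-1],(800,476)))
o=robot.observe();print(o["position"],o["ft_force"])
E
```

```text
[ 0.61710244 -0.04412656  0.0187897 ] [ 0.00885349 -0.39496344  1.09454375]
```

View pics/w3.png

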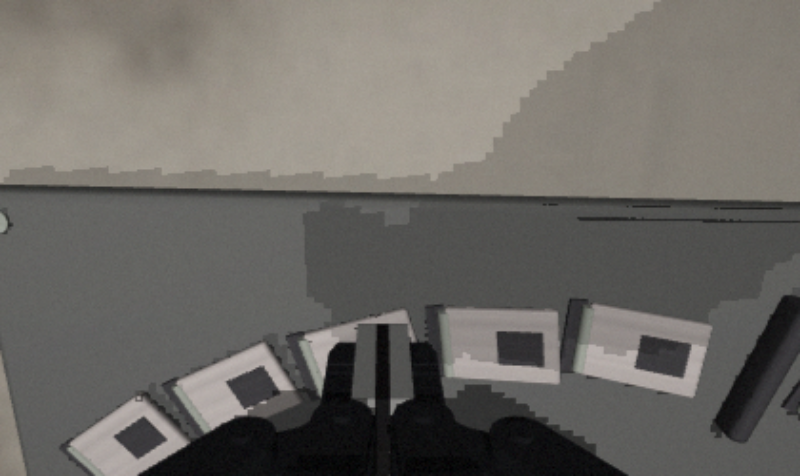

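Flaps 1 and 2 lie flat behind the fingers (crop 130,435 and 240,385). Flap 3 is under them, and flaps 4, 5 and the bar are ahead and untouched. I carry on.

Request:
carry_out(
  motion=[0.002,0.0075,0,0,0.003,0.015,0,0,0.004,0.0225,0,0,0.005,0.03,0,0,0.005,0.038,0,0],
)

```text
clock: 6.58
position: [0.6218, -0.0802, 0.0188]
tool_rot: [180.0, -0.0, -0.0]
ft_force: [-0.1, 0.4, 1.0]
gripper_width: -0.0004
finger_force: 0.4
```

Request:
carry_out(
  motion=[0,0.0075,0,0,0,0.015,0,0,0,0.023,0,0,-0.001,0.0305,0,0,-0.0015,0.037,0,0],
)

```text
clock: 7.2
position: [0.62, -0.1175, 0.0188]
tool_rot: [179.9, 0.0, -0.0]
ft_force: [-0.3, 0.3, 0.7]
gripper_width: 0.0001
finger_force: 0.4
```

Request:
carry_out(
  motion=[0,0,0,0,0,0,-0.01,0,0,0,-0.04,0,0,0,-0.09,0,-0.01,0,-0.14,0],
)

```text
clock: 7.82
position: [0.6106, -0.1157, 0.1606]
tool_rot: [-180.0, -0.1, 0.0]
ft_force: [0.4, -0.5, 0.0]
gripper_width: -0.0001
finger_force: 0.0
```

Request:
carry_out(
  motion=[-0.02,0,-0.03,0,-0.04,0,-0.05,0,-0.04,0,-0.05,0,-0.04,0,-0.05,0],
)

```text
clock: 8.32
position: [0.5706, -0.116, 0.2086]
tool_rot: [-180.0, -0.0, 0.0]
ft_force: [0.5, 0.4, 0.3]
gripper_width: -0.0002
finger_force: 0.0
```

```bash
python3 - <<'E'
from h import *
im=imaging.read_camera("wrist"); cv2.imwrite("pics/w4.png",cv2.resize(im[60:240,100:420,::-1],(800,450),interpolation=cv2.INTER_CUBIC))
o=robot.observe();print(o["position"],o["clock"]); m=imaging.camera_model("wrist")
print(board("wrist"))
for t in ["flap1","hex_key"]:
    for r in imaging.find_in("wrist",t)[:8]: 
        b=r["box"];print(t,np.round(ray(m,[b[0]+b[2]/2,b[1]+b[3]/2],.02),3))
E
```

```text
[ 0.57058476 -0.11591378  0.2081327 ] 8.375
(0.87, ((594.38330078125, -90.97178649902344), (319.30487060546875, 130.69778442382812), 88.48797607421875))
flap1 [[0.59  0.031 0.02 ]]
flap1 [[ 0.604 -0.     0.02 ]]
flap1 [[ 0.601 -0.181  0.02 ]]
flap1 [[ 0.62  -0.113  0.02 ]]
flap1 [[ 0.581 -0.213  0.02 ]]
flap1 [[ 0.6   -0.091  0.02 ]]
flap1 [[ 0.557 -0.072  0.02 ]]
hex_key [[ 0.557 -0.072  0.02 ]]
```

View pics/w4.png

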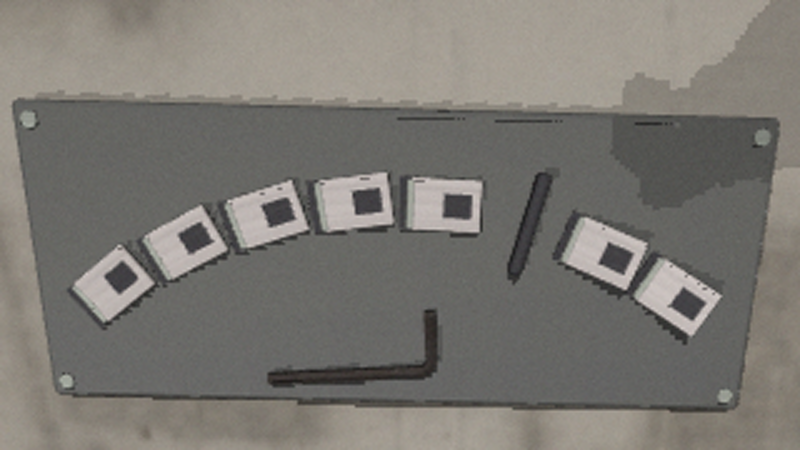

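All five flaps before the bar look flat here, and flaps 6 and 7 cast broader shadows. The board and hex key have not moved. A slanted view from the +y side will confirm flap 5.

Request:
carry_out(
  motion=[0,-0.05,0.02,0,0,-0.1,0.04,0,0,-0.15,0.06,0,0,-0.18,0.08,0,0,-0.18,0.08,0],
)

```text
clock: 9.15
position: [0.569, 0.0678, 0.1268]
tool_rot: [-179.9, 0.2, 0.3]
ft_force: [0.1, 0.1, 0.5]
gripper_width: 0.0001
finger_force: 0.0
```

Request:
carry_out(
  motion=[0,0,0,0,0,0,0,0],
)

```text
clock: 9.4
position: [0.5709, 0.0618, 0.1292]
tool_rot: [179.9, -0.1, -0.2]
ft_force: [-0.0, -1.0, 0.8]
gripper_width: -0.0
finger_force: 0.0
```

```bash
python3 - <<'E'
from h import *
m=imaging.camera_model("wrist"); im=imaging.read_camera("wrist")[:,:,::-1]
# rectify onto flat-flap plane z=.0175, 3 px/mm; image right = -y, up = +x
c=np.array([[.64,.06],[.64,-.24],[.54,-.24],[.54,.06]]); uv=proj(m,np.c_[c,np.full(4,.0175)])
print(uv.round(0).tolist(), robot.observe()["position"])
s=2.6; dst=np.float32([[0,0],[300*s,0],[300*s,100*s],[0,100*s]])
H=cv2.getPerspectiveTransform(np.float32(uv),dst)
w=cv2.warpPerspective(np.ascontiguousarray(im),H,(780,260),flags=cv2.INTER_CUBIC)
# expected free-edge lines when flat (green) and hinge (red)
for k,ph in enumerate([33.4,23.5,13.6,3.7,-6.2,-25.2,-35.1]):
    a=np.radians(ph); n=np.array([np.cos(a),np.sin(a)]); t=np.array([n[1],-n[0]]); C=np.array([.4025,-.089])+.22*n
    for d,col in((-.015,(0,0,255)),(.015,(0,255,0))):
        q=[C+d*t+e*n for e in(-.011,.011)]
        p=[tuple(int(v) for v in((.06-x[1])*1000*s,(.64-x[0])*1000*s)) for x in q]
        cv2.line(w,*p,col,1)
cv2.imwrite("pics/w5.png",w)
E
```

```text
[[283.0, 128.0], [660.0, 127.0], [616.0, 242.0], [283.0, 243.0]] [0.57082905 0.06199103 0.12927528]
```

View pics/w5.png

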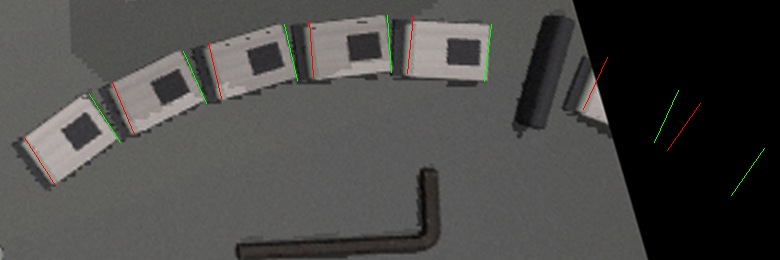

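Rectified to the flat-flap plane, the free edges of flaps 1–5 fall on their flat positions (green lines). A raised flap 5 would overshoot its line by about 15–20 px. I rise clear and hand in.

Request:
carry_out(
  motion=[0,0,-0.04,0,0,0,-0.08,0,0,0,-0.1,0,0,0,-0.1,0,0,0,-0.1,0],
)

```text
clock: 10.07
position: [0.5697, 0.063, 0.228]
tool_rot: [180.0, 0.1, -0.1]
ft_force: [0.1, 1.0, -0.2]
gripper_width: 0.0005
finger_force: 0.0
```

```bash
python3 -c "
from h import *
o=robot.observe();print(o['position'],o['clock']);print(robot.job_done())"
```

```text
[0.56968337 0.06304515 0.2280298 ] 10.075
the job is handed in; nothing more can be done
None
```

I pressed flaps 1–5 flat in order and left flaps 6 and 7 standing. The board and hex key did not move, the arm finished clear, and I handed the job in at about 10 s; no verdict came back.

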